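# Fit the loose crank and wind the parts lift level with the deck

### The job

Take the loose crank from its wooden holder and lower it into the guide tube of the parts lift; feel gently, without forcing, for the hidden square drive until the crank drops fully home. Then wind the crank clockwise (seen from above) until the lift's plate is flush with the fixed deck beside it, and leave the crank seated, with the pulley still resting in its place on the plate. Disturb nothing else on the bench.

Things in the scene. Friction and masses are not known exactly. Their poses are not given: they have to be found in the camera images.
- crank_boss (a point): Centre of the loose crank's grip boss: an upright 24 x 24 mm steel block, 45 mm high, on the shaft axis. Crank axes: z up the shaft, x along the level arm to the knob, y level. Boss faces are square to x and y. The arm (24 wide, 12 thick) runs directly under the boss. The crank weighs 0.45 kg, mostly near the shaft.
- crank_foot (a point): Centre of the crank's open lower end, 124.5 mm below crank_boss on the shaft axis, 90 mm below the arm; same axes. Here is a square socket, 24.5 mm wide and 30 mm deep, flats parallel to the crank's x and y; outside 43 mm across the corners; the shaft above it is round, 44 mm.
- crank_knob (a point): Centre of the crank's black upright knob (22 mm across, 50 mm high) at the arm's outer end: 85 mm from the shaft axis along the crank's x, 2.5 mm above crank_boss. It is fixed to the arm: it does not spin by itself, but a lightly gripped one turns between the fingers.
- holder: Wooden block 76 x 76 x 60 mm, fixed, with a plain round hole 51 mm wide and 45 mm deep in which the crank stands upright at the start, its foot 15 mm above the bench. Origin: centre of its underside.
- tube_mouth (a point): Centre of the mouth of the lift's fixed, upright guide tube, 120 mm above the bench, z up: a round hole 51 mm wide in a grey square block of 74 mm. The plate lies to its -y side, the deck beyond. The lift's drive stands hidden inside on the same axis. Pressing or prying the crank against the lift with over 90 N counts as forcing.
- drive_seat (a point): Where crank_foot stands when fully home: on the tube's axis, 70 mm below its mouth. From here a hidden 22 mm square stub rises 20 mm, its flats in an unknown direction, with a centring cone 8 mm high on top. A socket out of line rests 20 mm higher than home; within about 6 degrees, and centred to 1 mm, it drops. The stub carries the load: 0.25 to 0.35 N m to raise.
- plate_top (a point): Centre of the top of the lift's steel plate (150 x 150 x 12 mm), 170 mm from the drive axis; it moves only up and down. It starts 60 mm above the bench, 6 mm over its lower stop, rises 6 mm per radian (38 mm a turn) of clockwise drive turning seen from above, 40 mm at most, sinks as much when turned back, and stays where left.
- deck_top (a point): Centre of the top of the fixed steel deck (150 x 120 x 12 mm) just beyond the plate (6 mm gap), 311 mm from the drive axis. Its height differs from case to case: 12 to 22 mm above the plate's start. Flush means plate_top as high as deck_top.
- pulley_mid (a point): Centre of the loose steel belt pulley (90 mm across, 24 mm high, 0.5 to 0.9 kg) lying flat on the middle of the plate. It rides up with the plate; not to be touched.
- bearing: Bystander: loose bearing ring on the deck, 62 mm across, 18 mm high; origin at its underside.
- tin: Bystander: loose can, 66 mm across, 85 mm high, standing near the holder; origin at its underside.
- carton: Bystander: loose cardboard box 90 x 130 x 70 mm; origin at its underside.
- spanner: Bystander: loose spanner lying flat on the bench.
- collar: Bystander: loose steel collar, 48 mm across, 20 mm high; origin at its underside.
Things that resemble listed ones, but are neither listed nor needed, are in the scene too. Leave any blue or purple look-alike of the part that bears pulley_mid alone.

How it is judged:
On the way:
1. the crank is seated fully home on the hidden drive while the plate is still down (rise under 6 mm) (z of crank_foot in the frame of tube_mouth below -0.066 m and horizontal distance between crank_foot and tube_mouth below 0.004 m and angle between crank_boss's own z axis and vertical below 0.1 rad and distance of plate_top from where it was at the start of the episode below 0.006 m), for 0.2 s.
At the end, for the whole second after the job is handed in: The plate is flush with the deck within 3 mm; the crank stands seated on the drive (foot at least 66 mm below the tube's mouth and within 4 mm of its axis, upright within 0.1 rad) and at rest; the pulley lies flat on the plate, its centre within 35 mm of the plate's centre (z of plate_top in the frame of deck_top between -0.003 and 0.003 m and z of crank_foot in the frame of tube_mouth below -0.066 m and horizontal distance between crank_foot and tube_mouth below 0.004 m and angle between each of crank_boss, pulley_mid's own z axis and vertical below 0.1 rad and linear speed of crank below 0.02 m/s and horizontal distance between pulley_mid and plate_top below 0.035 m and z of pulley_mid in the frame of plate_top below 0.016 m); the robot touches nothing.
It fails at once if the crank is forced: it bears on the lift with more than 90 N (contact force between crank and lift above 90 N).
It fails at once if the pulley is touched by the robot or the crank (contact force between pulley and the arm above 1 N or contact force between pulley and the fingers above 1 N or contact force between pulley and crank above 1 N).
It fails at once if a thing standing on the bench or the deck is moved by more than 30 mm (distance of any of tin, carton, spanner, collar, bearing from where it was at the start of the episode above 0.03 m).
It also fails if it takes over 72 s, if anything falls off the work surface, if the arm or the gripper's body presses on something with over 40 N, if the wrist force passes 120 N, or if a joint passes its speed limit or range.

### The arm

A 7-joint arm with a two-finger parallel gripper is mounted at the origin on the work surface. World frame = base frame: x ahead of the robot, y to its left, z up, the work surface at z = 0. Lengths are in m, angles in rad, forces in N, time in s.
With the tool pointing down it reaches from about 0.4 to 0.85 m from the base axis. Payload 4.5 kg.
Tool frame: the origin (TCP) lies at the centre of the arm's flange, where the gripper is bolted on; the fingertips stand r.tcp_to_tips ahead of it and the grasp point (between the pads) lies 147 mm ahead of it (r.tcp_to_tips is the distance from the TCP to the fingertips, in m); x points along the fingers, y is the direction in which the jaws open and shut, and the axes are right-handed (so a half turn about x gives the same grasp; the last joint's range is limited). The gripper opens to 88 mm and grips with 3 to 60 N. Pads are 18 mm wide; open, the fingers measure 123 mm over their backs; the gripper's body (75 mm by 187 mm) begins 45 mm behind the grasp point.
Start: joints at [-1.197, 0.689, -0.195, 1.565, 0.157, 0.902, -0.215], TCP at [0.208, 0.589, 0.405] pointing down, gripper open.
Joint ranges: [-3.01, 3.01], [-0.46, 2.08], [-1.47, 1.51], [0.13, 2.56], [-1, 4.14], [0.04, 2.09], [-2.66, 2.66]. Speed limits (rad/s): [2.57, 2.57, 3.14, 3.14, 3.14, 3.14, 3.14].

### API

Orientations are given as a unit quaternion [x, y, z, w].
In Python, from plant import r, eyes gives the robot as it stands.
- The arm moves only by the tool carry_out, never from a script. Its argument "targets" is text: rows parted by semicolons, each of 5 numbers parted by spaces: the opening, from 0 (shut) to 1 (fully open), then the shift along the tool's x, y, z in mm, then the turn about the tool's x in rad. A call has 1 to 20 rows; each row shifts and turns the commanded pose from where the row before left it, along the tool's axes as they then stand; what a row does not reach is not made up. A row lasts 1/12 s, in which the tool goes at most 41.7 mm and 7.16 degrees, less where a joint would pass 70% of its speed; a pose out of reach is approached as far as the arm can. A call is refused whole if a number of a shift passes 41.7 or a number of a turn 0.125, either way. A call with a gripper value outside its range is refused whole. The fingers move at their own pace and stop on an object; "force" is the grip in N (left out, the last holds). Time passes only in rows, so rows that do not move let the fingers close. It gives the time, the measured TCP pose, the force and the opening at its end, in the units of the state.
- r.get_state(): the state, without advancing time (a new reading comes with each control period).
- eyes.snapshot(name): name is "scene" or "top"; returns (picture, depth): 400x640x3 uint8, blue, green, red; 400x640 float32, m along the optical axis (not along the pixel's ray), 0 where there is no reading.
- eyes.camera_params(name): a dict with "intrinsics" (3x3 intrinsics, pixels), "dist_coeffs" ([k1, k2, p1, p2, k3] as OpenCV has them; the pictures are not rectified), "rvec" (rotation vector, rad) and "tvec" (3), from world to camera coordinates, as OpenCV has them. Camera axes: x right, y down, z forward; pixel columns grow to the right and rows downward; lengths in m; the calibration is good to about 2 mm. A picture is of the moment at which its call begins. camera_params takes no time and is no camera call.
- r.finish_job(): hands the job in, once; it reports no verdict.
The state is a dict: "clock": time; "q": joint angles; "qd": joint speeds; "joint_torque": joint torques, N m; "tool_pos": TCP position; "eef_rot": TCP orientation; "contact_force": force on the tool from outside, world axes, zero at the start; "moment": the same for the moment, N m; "opening": opening from 0.0 (shut) to 1.0 (fully open).
Only numpy, scipy, OpenCV 4.12 (cv2) and the standard library are available. Lean on these libraries where they do the work, as an engineer would, in place of code of your own. Each camera call takes 0.05 s, during which the arm holds its last target.

## Working session

There is one attempt and no reset: what is moved stays moved. The work goes in short steps, Python scripts to look and compute and a tool call to move; the robot and the scene stay as the last step left them, time stands still between calls to the robot, and variables do not carry over. Pictures are saved under pics/ and viewed, and the job is handed in when it is done.

Besides the shell and the picture viewer there is one more tool, called after ">>>" as a command line: name --argument value ..., lists and objects as JSON in quotes. carry_out: Moves the arm, as the interface text tells. Its arguments: {"type":"object","properties":{"targets":{"type":"string"},"force":{"type":"number"}},"required":["targets"]}

```bash
ls; mkdir -p pics; cat > h.py <<'E'
import numpy as np,cv2
from plant import r,eyes
def cam(n):
    p=eyes.camera_params(n);R=cv2.Rodrigues(np.array(p['rvec'],float))[0]
    return np.array(p['intrinsics'],float).reshape(3,3),np.array(p['dist_coeffs'],float),R,np.array(p['tvec'],float).ravel()
def px2w(n,u,v,z=None,d=None):
    K,D,R,t=cam(n)
    x=cv2.undistortPoints(np.array([[[u,v]]],float),K,D)[0,0];ray=np.array([x[0],x[1],1])
    c=-R.T@t;w=R.T@ray
    s=d if d is not None else (z-c[2])/w[2]
    return c+s*w
def w2px(n,P):
    K,D,R,t=cam(n)
    return cv2.projectPoints(np.array(P,float).reshape(-1,1,3),cv2.Rodrigues(R)[0],t,K,D)[0].reshape(-1,2)
E
python3 - <<'E'
from h import *
for n in('scene','top'):
    im,d=eyes.snapshot(n);cv2.imwrite(f'pics/{n}0.png',im);np.savez(f'{n}0.npz',im=im,d=d)
    K,D,R,t=cam(n);print(n,K.round(1).tolist(),D,-R.T@t,R.round(3).tolist())
print(r.get_state(),r.tcp_to_tips)
E
```

```text
pics
scene [[386.7, 0.0, 317.5], [0.0, 386.7, 192.3], [0.0, 0.0, 1.0]] [0.00368162 0.         0.         0.         0.        ] [1.26109256 0.16888401 0.65809741] [[-0.263, 0.965, -0.013], [0.529, 0.133, -0.838], [-0.807, -0.227, -0.545]]
top [[397.9, 0.0, 320.1], [0.0, 397.9, 199.2], [0.0, 0.0, 1.0]] [-0.09099233  0.          0.          0.          0.        ] [ 0.26662338 -0.05652565  1.13649792] [[-0.105, -0.994, 0.003], [-0.972, 0.102, -0.211], [0.209, -0.025, -0.978]]
{'clock': 0.1, 'q': array([-1.19719447,  0.68990182, -0.19450893,  1.56623372,  0.15728257,
        0.90251756, -0.21508475]), 'qd': array([-9.28132885e-04, -2.86391436e-03, -8.77921215e-05, -2.55259835e-03,
        7.27831709e-04, -9.77188951e-04,  6.34981263e-04]), 'joint_torque': array([-2.95508908e-03, -5.28500962e+01, -1.27171598e+00, -1.53837723e+01,
       -5.26025647e-02,  1.99631264e-03,  5.19450100e-05]), 'tool_pos': array([0.20823956, 0.58897462, 0.40399034]), 'eef_rot': array([ 0.11894774,  0.69698821, -0.12012432,  0.69687088]), 'contact_force': array([ 0.71425144, -0.07965956, -0.4493686 ]), 'moment': array([-0.01498547,  0.00781403,  0.00032345]), 'opening': 1.0027458289797713} 0.166
```

View pics/scene0.png

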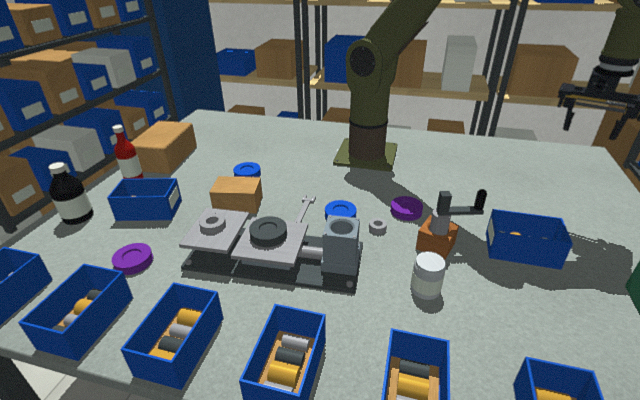

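View pics/top0.png

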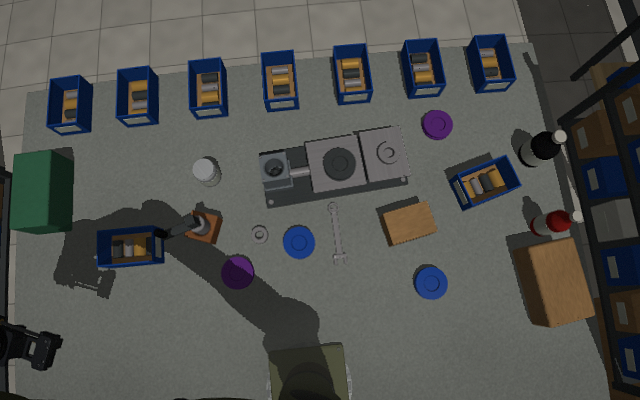

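The crank stands in the orange holder (scene 445,215; top 200,225), and its knob points left in the top view. The tube block is at scene (342,235) and top (275,168). The grey pulley on the plate is at top (340,163). The blue and purple rings are look-alikes. Next I'll crop closer.

```bash
python3 - <<'E'
from h import *
def crop(n,x,y,w,h,s,o):
    im=np.load(f'{n}0.npz')['im'][y:y+h,x:x+w];cv2.imwrite(o,cv2.resize(im,None,fx=s,fy=s,interpolation=cv2.INTER_CUBIC))
crop('top',150,190,100,75,8,'pics/t_crank.png')
crop('top',250,120,170,95,4.7,'pics/t_lift.png')
crop('scene',400,180,100,75,8,'pics/s_crank.png')
crop('scene',170,195,200,105,4,'pics/s_lift.png')
E
```

```text
(no output)
```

View pics/t_crank.png

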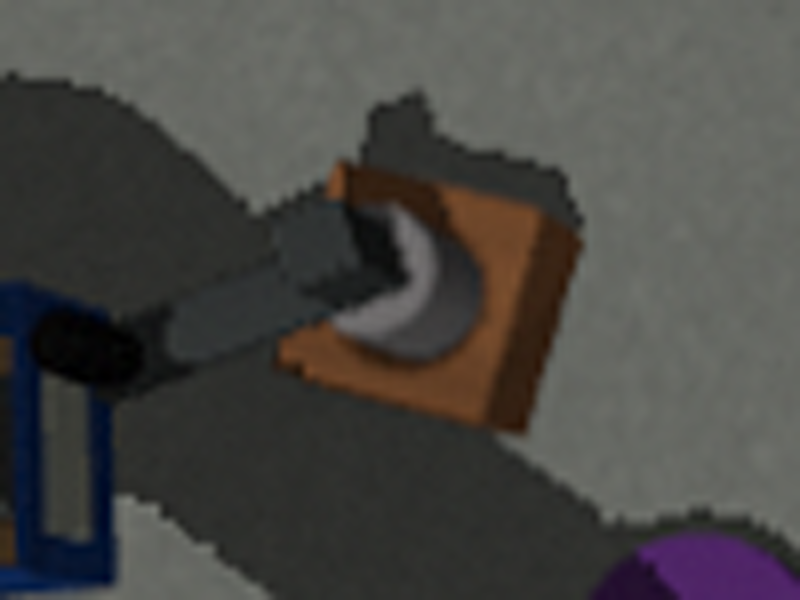

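View pics/t_lift.png

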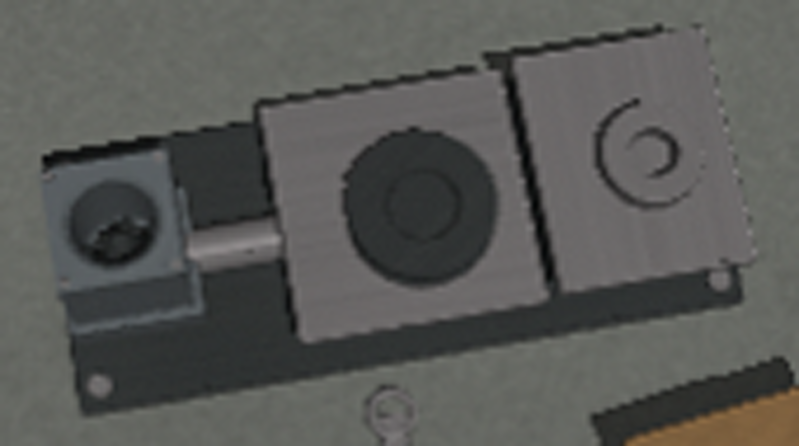

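View pics/s_crank.png

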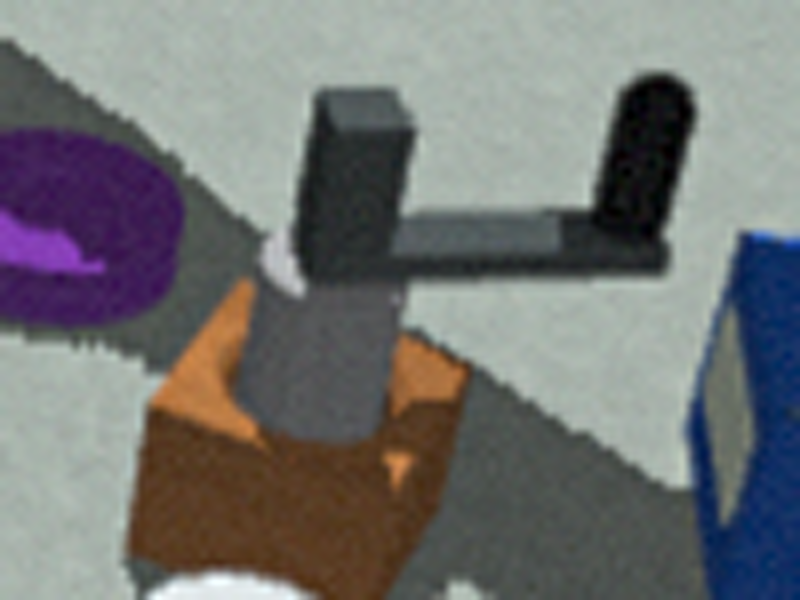

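View pics/s_lift.png

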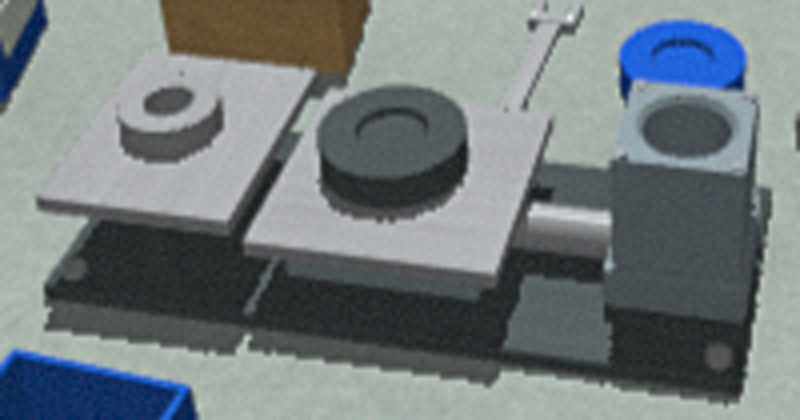

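```bash
cat >> h.py <<'E'
def cloud(n,d):
    K,D,R,t=cam(n)
    v,u=np.nonzero(d>0)
    x=cv2.undistortPoints(np.stack([u,v],1).astype(float)[:,None],K,D)[:,0]
    z=d[v,u]
    P=(np.c_[x*z[:,None],z]-t)@R
    return P,u,v
E
python3 - <<'E'
from h import *
print(px2w('top',189.4,220,z=.162),px2w('scene',445.5,194,z=.162),'boss')
print('knob',px2w('scene',482,190.5,z=.167),px2w('top',156.5,231.5,z=.167))
print('tube',px2w('top',250+112/4.7,120+222/4.7,z=.12),px2w('scene',170+687/4,195+130/4,z=.12))
print('pulley',px2w('top',250+421/4.7,120+204/4.7,z=.084),px2w('scene',170+393/4,195+124/4,z=.084))
for n in('top','scene'):
    f=np.load(n+'0.npz');P,u,v=cloud(n,f['d'])
    if 1:
        m=(P[:,2]>.152)&(P[:,2]<.18)&(P[:,0]>.2)&(P[:,0]<.7)&(P[:,1]>.1)&(P[:,1]<.45)
        for lo,hi in((.1,.2),):
            pass
        Q=P[m];print(n,m.sum())
        # clusters
        lab=cv2.kmeans(Q[:,:2].astype(np.float32),2,None,(3,50,1e-6),5,0)[1].ravel() if len(Q)>4 else []
        for k in(0,1):
            q=Q[lab==k];print(len(q),q.mean(0),q.min(0),q.max(0))
    # heights over lift
    m=(P[:,0]>.3)&(P[:,0]<.75)&(P[:,1]>-.45)&(P[:,1]<.15)&(P[:,2]>.11)&(P[:,2]<.13)
    q=P[m];print('tube top',len(q),q.mean(0),q.min(0),q.max(0),np.median(q[:,2]))
E
```

```text
[0.45651073 0.24951773 0.162     ] [0.46193106 0.25238816 0.162     ] boss
knob [0.43421934 0.33306727 0.167     ] [0.43500646 0.33234636 0.167     ]
tube [0.58371361 0.03121267 0.12      ] [0.5911282  0.03573625 0.12      ]
pulley [ 0.58687028 -0.14723457  0.084     ] [ 0.58429493 -0.14558222  0.084     ]
top 160
66 [0.43352064 0.33054346 0.1630605 ] [0.4240287  0.32157373 0.15249346] [0.44487116 0.34001263 0.16979503]
94 [0.45655566 0.25023913 0.15989024] [0.44479078 0.23581282 0.15315432] [0.46975139 0.26426645 0.16440434]
tube top 510 [0.58478349 0.03168007 0.11866516] [ 0.54693759 -0.00710345  0.11006409] [0.62506251 0.07139751 0.12563891] 0.11891576418445955
scene 175
99 [0.46126683 0.25192778 0.15909458] [0.44523732 0.23837351 0.15253194] [0.47224048 0.2660006  0.16290732]
76 [0.43871292 0.33300056 0.1614595 ] [0.42416949 0.32306779 0.15200737] [0.44591955 0.34453683 0.16824372]
tube top 585 [0.58953405 0.03424342 0.11746958] [ 0.54476504 -0.00563576  0.11003029] [0.6254007  0.07277551 0.12170929] 0.11837176964170223
```

```bash
python3 - <<'E'
from h import *
def crop(n,x,y,w,h,s,o):
    im=np.load(f'{n}0.npz')['im'][y:y+h,x:x+w];im=cv2.convertScaleAbs(im,alpha=1.6);cv2.imwrite(o,cv2.resize(im,None,fx=s,fy=s,interpolation=cv2.INTER_CUBIC))
crop('top',254,146,44,44,13,'pics/t_tube.png')
crop('scene',318,210,46,44,13,'pics/s_tube.png')
E
```

```text
(no output)
```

View pics/t_tube.png

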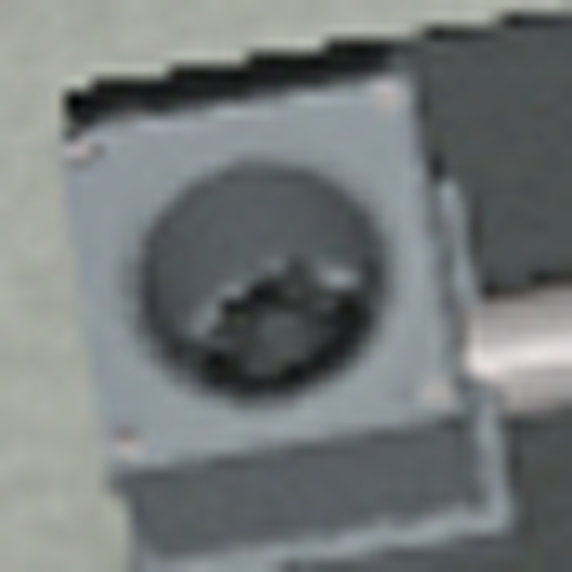

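View pics/s_tube.png

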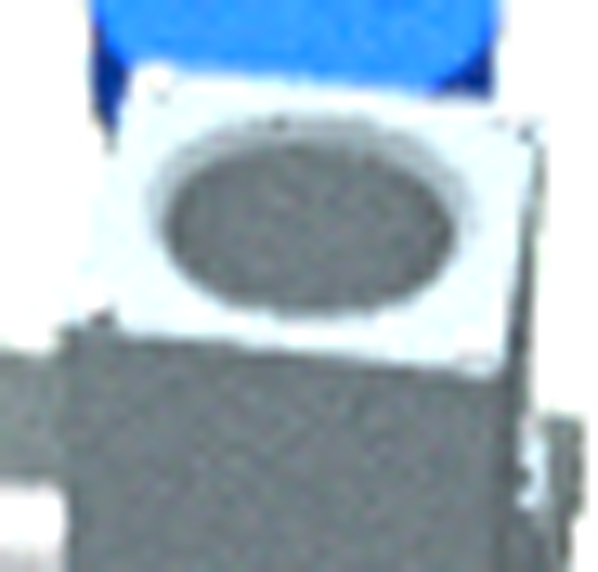

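```bash
python3 - <<'E'
from h import *
T=[(62,135),(405,78),(470,408),(112,470)];S=[(140,65),(540,140),(490,378),(60,330)]
for n,C,x0,y0 in(('top',T,254,146),('scene',S,318,210)):
    W=np.array([px2w(n,x0+(a+.5)/13-.5,y0+(b+.5)/13-.5,z=.12) for a,b in C])
    print(n,W.round(4).tolist(),W.mean(0),[np.linalg.norm(W[i]-W[i-1]).round(4) for i in range(4)])
    e=np.roll(W,-1,0)-W;print(np.degrees(np.arctan2(e[:,1],e[:,0])).round(1))
# mouth ellipse centres
print(px2w('top',254+262/13-.5,146+284/13-.5,z=.12),px2w('scene',318+310/13-.5,210+215/13-.5,z=.12))
# plate/deck/pulley heights, fitted
for n in('top','scene'):
    f=np.load(n+'0.npz');P,u,v=cloud(n,f['d'])
    m=(P[:,0]>.45)&(P[:,0]<.72)&(P[:,1]>-.42)&(P[:,1]<.0)&(P[:,2]>.03)&(P[:,2]<.12)
    q=P[m]; 
    for lo,hi in((-.23,-.05),(-.40,-.24)):
        z=q[(q[:,1]>lo)&(q[:,1]<hi)][:,2];h,e=np.histogram(z,np.arange(.05,.11,.002));print(n,lo,dict(zip(e.round(3).tolist(),h.tolist())))
# bench height check
    m=(P[:,0]>.45)&(P[:,0]<.6)&(P[:,1]>.1)&(P[:,1]<.2);print(np.median(P[m][:,2]))
E
```

```text
top [[0.6197, 0.0702, 0.12], [0.6245, -0.0013, 0.12], [0.5526, -0.0085, 0.12], [0.5473, 0.0651, 0.12]] [0.58602616 0.03139147 0.12      ] [np.float64(0.0726), np.float64(0.0717), np.float64(0.0722), np.float64(0.0738)]
[ -86.2 -174.3   94.1    4. ]
scene [[0.5512, -0.0051, 0.12], [0.5554, 0.0685, 0.12], [0.6215, 0.0719, 0.12], [0.6271, -0.0001, 0.12]] [0.58881937 0.0338177  0.12      ] [np.float64(0.0761), np.float64(0.0737), np.float64(0.0662), np.float64(0.0723)]
[  86.7    2.9  -85.6 -176.3]
[0.58345318 0.03170427 0.12      ] [0.58618967 0.03374063 0.12      ]
top -0.23 {0.05: 5, 0.052: 17, 0.054: 94, 0.056: 358, 0.058: 679, 0.06: 537, 0.062: 149, 0.064: 36, 0.066: 16, 0.068: 20, 0.07: 56, 0.072: 85, 0.074: 78, 0.076: 69, 0.078: 95, 0.08: 157, 0.082: 258, 0.084: 176, 0.086: 63, 0.088: 4, 0.09: 0, 0.092: 0, 0.094: 0, 0.096: 0, 0.098: 0, 0.1: 0, 0.102: 0, 0.104: 0, 0.106: 0}
top -0.4 {0.05: 0, 0.052: 0, 0.054: 0, 0.056: 0, 0.058: 0, 0.06: 0, 0.062: 5, 0.064: 11, 0.066: 21, 0.068: 81, 0.07: 354, 0.072: 513, 0.074: 362, 0.076: 121, 0.078: 15, 0.08: 10, 0.082: 8, 0.084: 14, 0.086: 18, 0.088: 59, 0.09: 117, 0.092: 79, 0.094: 17, 0.096: 4, 0.098: 0, 0.1: 0, 0.102: 0, 0.104: 0, 0.106: 0}
-0.0008456293644348265
scene -0.23 {0.05: 48, 0.052: 51, 0.054: 62, 0.056: 314, 0.058: 1066, 0.06: 270, 0.062: 45, 0.064: 60, 0.066: 83, 0.068: 74, 0.07: 99, 0.072: 129, 0.074: 24, 0.076: 60, 0.078: 107, 0.08: 137, 0.082: 363, 0.084: 80, 0.086: 1, 0.088: 0, 0.09: 0, 0.092: 0, 0.094: 0, 0.096: 0, 0.098: 0, 0.1: 0, 0.102: 0, 0.104: 0, 0.106: 0}
scene -0.4 {0.05: 12, 0.052: 13, 0.054: 14, 0.056: 16, 0.058: 10, 0.06: 20, 0.062: 31, 0.064: 35, 0.066: 36, 0.068: 75, 0.07: 327, 0.072: 633, 0.074: 100, 0.076: 26, 0.078: 27, 0.08: 17, 0.082: 27, 0.084: 25, 0.086: 37, 0.088: 74, 0.09: 154, 0.092: 16, 0.094: 0, 0.096: 0, 0.098: 0, 0.1: 0, 0.102: 0, 0.104: 0, 0.106: 0}
-0.0008292356268612954
```

```bash
cat >> h.py <<'E'
from scipy.spatial.transform import Rotation as Ro
def tool():
    s=r.get_state();M=Ro.from_quat(s['eef_rot']).as_matrix()
    return s,M
def plan(target,yawy=None,down=True):
    """target = desired TCP; prints shift in tool axes"""
    s,M=tool()
    d=(np.array(target)-s['tool_pos'])*1000
    print('clock',round(s['clock'],2),'pos',s['tool_pos'].round(4),'tilt x',M[:,0].round(4),'yaw_y',np.degrees(np.arctan2(M[1,1],M[0,1])).round(2))
    print('shift tool mm',(M.T@d).round(1),'F',s['contact_force'].round(2),'M',s['moment'].round(2),'op',round(s['opening'],3),'q',s['q'].round(2))
    if yawy is not None:
        y=np.degrees(np.arctan2(M[1,1],M[0,1])); a=(yawy-y+180)%360-180
        print('turn about tool x (rad), +=cw:',-np.radians(a))
E
python3 -c "
from h import *
plan([.458,.2505,.40],15.7)"
```

```text
clock 0.1 pos [0.2082 0.589  0.404 ] tilt x [-4.0e-04 -1.6e-03 -1.0e+00] yaw_y 70.53
shift tool mm [   4.4 -235.9  348.3] F [ 0.71 -0.08 -0.45] M [-0.01  0.01  0.  ] op 1.003 q [-1.2   0.69 -0.19  1.57  0.16  0.9  -0.22]
turn about tool x (rad), +=cw: 0.9570490490541627
```

>>> carry_out --targets "1 0 0 0 0.12;1 0 0 0 0.12;1 0 0 0 0.12;1 0 0 0 0.12;1 0 0 0 0.12;1 0 0 0 0.12;1 0 0 0 0.12;1 0 0 0 0.117;1 0 12.4 32.8 0;1 0 12.4 32.8 0;1 0 12.4 32.8 0;1 0 12.4 32.8 0;1 0 12.4 32.8 0;1 0 12.4 32.8 0;1 0 12.4 32.8 0;1 0 12.4 32.8 0;1 0 12.4 32.8 0;1 0 12.4 32.8 0;1 0 12.4 32.8 0;1 0 12.4 32.8 0" --force 20

```text
clock: 1.77
tool_pos: [0.4587, 0.2491, 0.4045]
eef_rot: [0.427, 0.564, -0.427, 0.564]
contact_force: [0.1, 0.8, 0.0]
opening: 0.998
```

```bash
python3 -c "
from h import *
plan([.459,.251,.293],15.7)
for n in('scene','top'):
    im,d=eyes.snapshot(n);cv2.imwrite('pics/%s1.png'%n,im)
"
```

```text
clock 1.77 pos [0.4587 0.2491 0.4045] tilt x [-6.e-04 -2.e-04 -1.e+00] yaw_y 15.71
shift tool mm [111.5   0.9  -1.8] F [0.11 0.77 0.01] M [-0.08  0.03 -0.02] op 0.998 q [-0.6   0.55  0.02  1.88 -0.02  0.71 -0.29]
turn about tool x (rad), +=cw: 0.0002192564505035001
```

```bash
python3 -c "
import cv2
im=cv2.imread('pics/scene1.png')[100:280,380:560];cv2.imwrite('pics/s1c.png',cv2.resize(im,None,fx=3.3,fy=3.3,interpolation=2))
"
```

```text
(no output)
```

View pics/s1c.png

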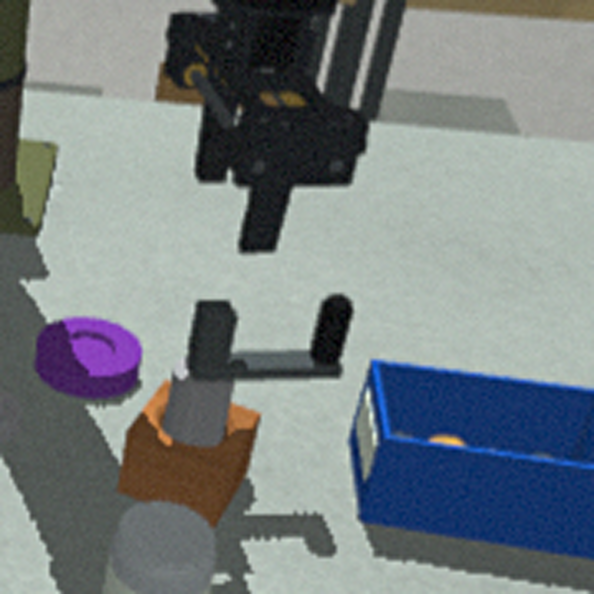

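>>> carry_out --targets "1 20 1 -2 0;1 25 0 0 0;1 25 0 0 0;1 20 0 0 0;1 12 0 0 0;1 7 0 0 0;1 2 0 0 0;0 0 0 0 0;0 0 0 0 0;0 0 0 0 0;0 0 0 0 0;0 0 0 0 0;0 0 0 0 0;0 0 0 0 0;0 0 0 0 0;0 0 0 0 0;0 0 0 0 0" --force 35

```text
clock: 3.28
tool_pos: [0.4584, 0.2528, 0.2937]
eef_rot: [0.427, 0.564, -0.427, 0.564]
contact_force: [-0.7, 0.1, 0.3]
opening: 0.269
```

```bash
python3 -c "
from h import *
plan([.459,.251,.293],15.7)
"
```

```text
clock 3.28 pos [0.4584 0.2528 0.2937] tilt x [-4.e-04 -1.e-04 -1.e+00] yaw_y 15.7
shift tool mm [0.7 0.1 1.9] F [-0.74  0.12  0.32] M [-0.11  0.7  -0.01] op 0.269 q [-0.6   0.73  0.01  1.98 -0.02  0.44 -0.3 ]
turn about tool x (rad), +=cw: 1.2381101218594074e-05
```

>>> carry_out --targets "0 -5 0 0 0;0 -10 0 0 0;0 -15 0 0 0;0 -20 0 0 0;0 -25 0 0 0;0 -25 0 0 0;0 -20 0 0 0;0 -10 0 0 0;0 0 0 0 0"

```text
clock: 4.03
tool_pos: [0.4589, 0.2529, 0.4266]
eef_rot: [0.429, 0.563, -0.425, 0.564]
contact_force: [0.3, -0.1, -3.8]
opening: 0.27
```

```bash
python3 - <<'E'
from h import *
plan([.586,.0325,.424],15.7)
for n in('scene','top'):
    im,d=eyes.snapshot(n);cv2.imwrite('pics/%s2.png'%n,im);np.savez(n+'2.npz',im=im,d=d)
a=cv2.imread('pics/scene2.png')[60:300,300:540]
cv2.imwrite('pics/s2c.png',cv2.resize(a,None,fx=2.5,fy=2.5,interpolation=2))
E
```

```text
clock 4.03 pos [0.4589 0.2529 0.4266] tilt x [ 0.0044  0.0029 -1.    ] yaw_y 15.69
shift tool mm [  2.5  62.8 246.6] F [ 0.26 -0.07 -3.81] M [-0.05  0.01 -0.  ] op 0.27 q [-0.61  0.52  0.03  1.85 -0.02  0.76 -0.3 ]
turn about tool x (rad), +=cw: -0.0002586047717397542
```

View pics/s2c.png

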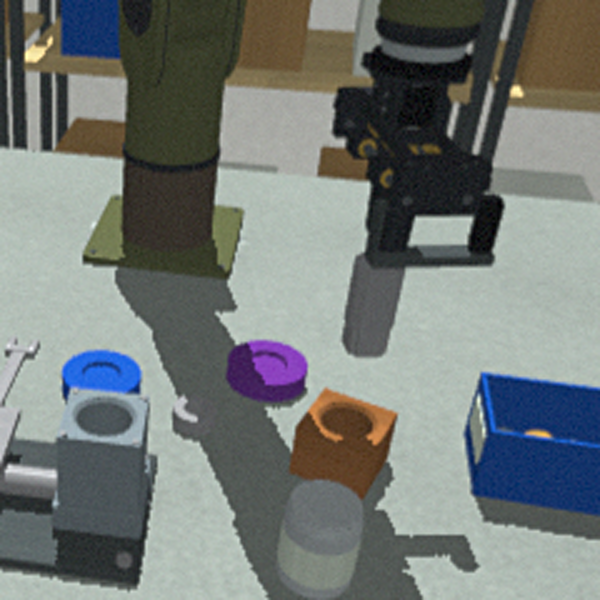

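>>> carry_out --targets "0 0 2.8 11 0;0 0 5 20 0;0 0 6 24 0;0 0 6 24 0;0 0 6 24 0;0 0 6 24 0;0 0 6 24 0;0 0 6 24 0;0 0 6 24 0;0 0 6 22 0;0 0 4 14 0;0 0 3 8 0;0 0 1 3.6 0;0 0 0 0 0;0 0 0 0 0;0 0 0 0 0"

```text
clock: 5.47
tool_pos: [0.5861, 0.0344, 0.4236]
eef_rot: [0.426, 0.565, -0.426, 0.564]
contact_force: [-0.1, 0.8, -4.9]
opening: 0.268
```

```bash
python3 - <<'E'
from h import *
plan([.586,.0325,.424],15.7)
for n in('scene','top'):
    im,d=eyes.snapshot(n);cv2.imwrite('pics/%s3.png'%n,im);np.savez(n+'3.npz',im=im,d=d)
a=cv2.imread('pics/scene3.png')[120:270,270:420]
cv2.imwrite('pics/s3c.png',cv2.resize(a,None,fx=4,fy=4,interpolation=2))
a=cv2.imread('pics/top3.png')[110:230,220:340]
cv2.imwrite('pics/t3c.png',cv2.resize(a,None,fx=5,fy=5,interpolation=2))
E
```

```text
clock 5.47 pos [0.5861 0.0344 0.4236] tilt x [-9.0e-04  1.2e-03 -1.0e+00] yaw_y 15.85
shift tool mm [-0.4 -0.6  1.8] F [-0.11  0.77 -4.88] M [-0.07  0.06 -0.  ] op 0.268 q [-0.14  0.61  0.    1.67 -0.01  0.86  0.14]
turn about tool x (rad), +=cw: 0.0025915457325528146
```

View pics/s3c.png

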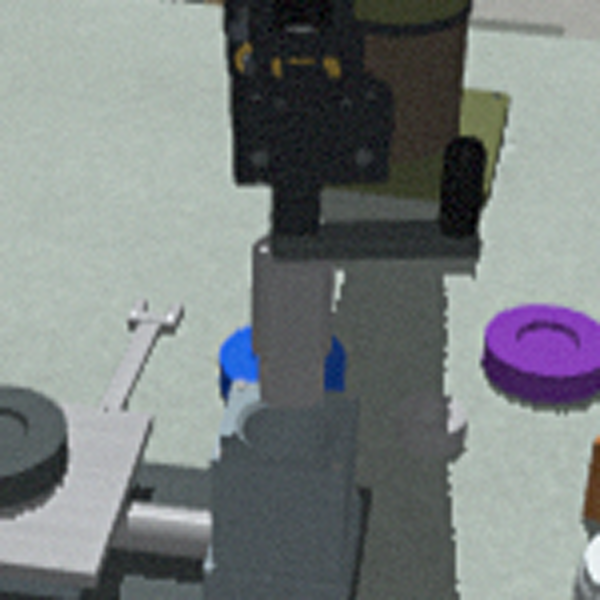

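View pics/t3c.png

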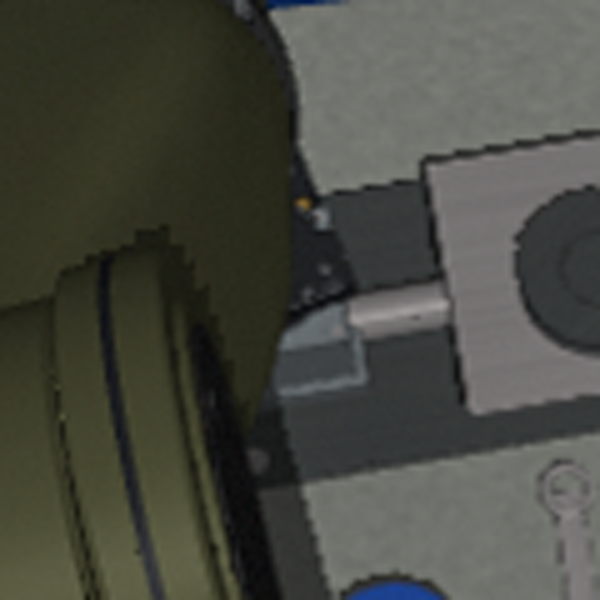

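```bash
python3 - <<'E'
from h import *
from scipy.optimize import least_squares
f=np.load('scene3.npz');P,u,v=cloud('scene',f['d'])
m=(P[:,2]>.155)&(P[:,2]<.215)&(np.hypot(P[:,0]-.59,P[:,1]-.035)<.035)
Q=P[m];print(len(Q))
for lo,hi in((.155,.185),(.185,.215),(.155,.215)):
    q=Q[(Q[:,2]>lo)&(Q[:,2]<hi)]
    s=least_squares(lambda c:np.hypot(q[:,0]-c[0],q[:,1]-c[1])-.022,[.588,.034],loss='soft_l1',f_scale=.001);print(lo,s.x,np.abs(s.fun).mean())
print('foot bottom z',Q[:,2].min())
# tube in snapshot0 scene: hole boundary: points on tube wall interior + square top outer
f0=np.load('scene0.npz');P0,u0,v0=cloud('scene',f0['d'])
m=(P0[:,2]>.07)&(P0[:,2]<.112)&(np.hypot(P0[:,0]-.587,P0[:,1]-.033)<.031)
q=P0[m];s=least_squares(lambda c:np.hypot(q[:,0]-c[0],q[:,1]-c[1])-.0255,[.587,.033],loss='soft_l1',f_scale=.001);print('bore scene',len(q),s.x,np.abs(s.fun).mean())
f0=np.load('top0.npz');P0,u0,v0=cloud('top',f0['d'])
m=(P0[:,2]>.06)&(P0[:,2]<.112)&(np.hypot(P0[:,0]-.585,P0[:,1]-.032)<.031)
q=P0[m];s=least_squares(lambda c:np.hypot(q[:,0]-c[0],q[:,1]-c[1])-.0255,[.585,.032],loss='soft_l1',f_scale=.001);print('bore top',len(q),s.x,np.abs(s.fun).mean())
im=cv2.convertScaleAbs(f['im'][160:250,300:390],alpha=1.8);cv2.imwrite('pics/s3d.png',cv2.resize(im,None,fx=6.6,fy=6.6,interpolation=2))
E
```

```text
417
0.155 [0.58216587 0.03382758] 0.0015151406381517462
0.185 [0.58415017 0.03432486] 0.0007617497640760783
0.155 [0.58351368 0.03419034] 0.0012306612330857166
foot bottom z 0.1552369134362117
bore scene 219 [0.58508707 0.0334425 ] 0.000842158375043678
bore top 175 [0.58582325 0.03178954] 0.006222360033514033
```

View pics/s3d.png

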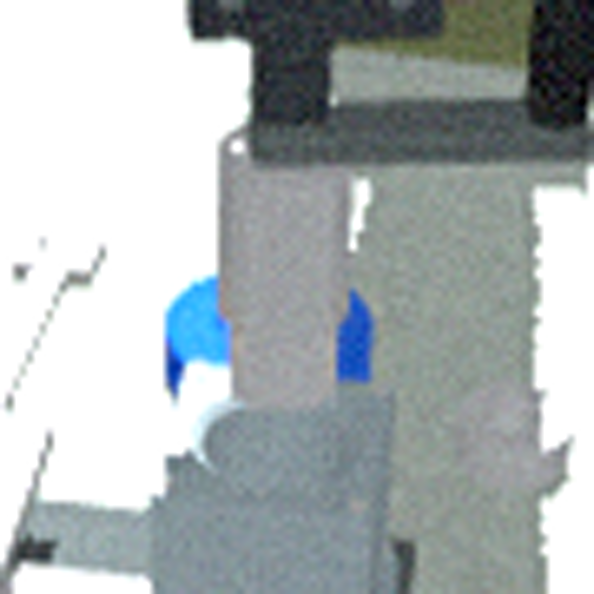

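```bash
python3 - <<'E'
from h import *
print('front bottom edge',px2w('scene',343.3,221,z=.145))
for x in(.584,.586,.588):
    print(x,w2px('scene',[[x,.0335,.15],[x,.0335,.18]]).round(1).tolist())
print('tube axis at',w2px('scene',[[.5865,.0335,.15],[.5865,.0335,.18]]))
E
```

```text
front bottom edge [0.59913612 0.04036922 0.145     ]
0.584 [[341.7, 214.7], [342.0, 203.5]]
0.586 [[341.5, 215.2], [341.8, 204.0]]
0.588 [[341.4, 215.7], [341.6, 204.5]]
tube axis at [[341.49594103 215.34480704]
 [341.79127144 204.16374963]]
```

```bash
python3 - <<'E'
from h import *
im=np.load('scene3.npz')['im'].astype(float)
for v in range(184,222,3):
    g=im[v-1:v+2,:,:].mean(0); d=np.linalg.norm(np.diff(g,axis=0),axis=1)
    def edge(a,b):
        k=a+np.argmax(d[a:b]); w=d[k-1:k+2]; return k-.0+.5+ (w*[-1,0,1]).sum()/w.sum()
    print(v,round(edge(328,340),2),round(edge(346,358),2),round((edge(328,340)+edge(346,358))/2,2))
f=np.load('scene3.npz');P,u,v=cloud('scene',f['d'])
for c in ((.586,.0335),(.584,.0343),(.586,.0344)):
  for z in(.16,.19):
    th=np.linspace(0,2*np.pi,72);px=w2px('scene',np.c_[c[0]+.022*np.cos(th),c[1]+.022*np.sin(th),0*th+z]);print(c,z,px[:,0].min().round(2),px[:,0].max().round(2),px[:,1].mean().round(1))
# tube edges in scene0
im=np.load('scene0.npz')['im'].astype(float)
E
```

```text
184 332.59 346.26 339.43
187 332.57 355.52 344.05
190 332.57 353.52 343.05
193 332.33 354.24 343.28
196 332.29 352.92 342.6
199 332.25 349.66 340.96
202 332.33 349.46 340.89
205 332.36 352.68 342.52
208 332.65 355.78 344.22
211 334.1 350.71 342.4
214 333.94 350.62 342.28
217 334.33 350.54 342.44
220 334.48 350.32 342.4
(0.586, 0.0335) 0.16 331.59 351.72 211.7
(0.586, 0.0335) 0.19 331.69 352.22 200.4
(0.584, 0.0343) 0.16 332.16 352.25 211.2
(0.584, 0.0343) 0.19 332.27 352.76 199.9
(0.586, 0.0344) 0.16 331.99 352.12 211.7
(0.586, 0.0344) 0.19 332.1 352.63 200.4
```

>>> carry_out --targets "0 5 0.5 1.3 0;0 8 0 0 0;0 8 0 0 0;0 5 0 0 0;0 4 0 0 0;0 4 0 0 0;0 0 0 0 0;0 0 0 0 0"

```text
clock: 6.23
tool_pos: [0.5875, 0.0316, 0.3895]
eef_rot: [0.427, 0.564, -0.427, 0.564]
contact_force: [-0.4, -0.3, -4.5]
opening: 0.268
```

```bash
python3 -c "
from h import *
plan([.586,.0325,.424],15.7)"
```

```text
clock 6.23 pos [0.5875 0.0316 0.3895] tilt x [-3.e-04  0.e+00 -1.e+00] yaw_y 15.7
shift tool mm [-34.5  -1.2  -1.3] F [-0.43 -0.34 -4.48] M [-0.12  0.03  0.02] op 0.268 q [-0.13  0.65  0.    1.7  -0.    0.78  0.15]
turn about tool x (rad), +=cw: 1.025859564402688e-05
```

>>> carry_out --targets "0 4 0 0 0;0 4 0 0 0;0 4 0 0 0;0 4 0 0 0;0 4 0 0 0;0 4 0 0 0;0 0 0 0 0;0 0 0 0 0"

```text
clock: 6.9
tool_pos: [0.5874, 0.0316, 0.3654]
eef_rot: [0.427, 0.564, -0.427, 0.563]
contact_force: [0.4, -0.2, -5.4]
opening: 0.264
```

```bash
python3 -c "
from h import *
plan([.586,.0325,.424],15.7)
for n in('scene','top'):
    im,d=eyes.snapshot(n);np.savez(n+'4.npz',im=im,d=d)
im=cv2.convertScaleAbs(np.load('scene4.npz')['im'][160:270,290:400],alpha=1.8);cv2.imwrite('pics/s4.png',cv2.resize(im,None,fx=5.4,fy=5.4,interpolation=2))
"
```

```text
clock 6.9 pos [0.5874 0.0316 0.3654] tilt x [-6.e-04  0.e+00 -1.e+00] yaw_y 15.7
shift tool mm [-58.6  -1.1  -1.3] F [ 0.35 -0.24 -5.43] M [-0.01  0.04 -0.02] op 0.264 q [-0.13  0.69  0.    1.73 -0.    0.73  0.14]
turn about tool x (rad), +=cw: 3.1273500939660484e-05
```

View pics/s4.png

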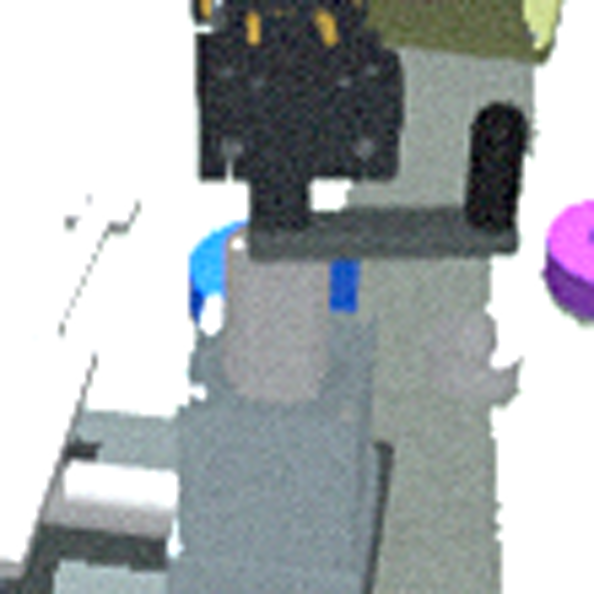

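>>> carry_out --targets "0 3 0 0 0;0 3 0 0 0;0 3 0 0 0;0 2 0 0 0;0 2 0 0 0;0 0 0 0 0;0 0 0 0 0"

```text
clock: 7.58
tool_pos: [0.5874, 0.0316, 0.3525]
eef_rot: [0.427, 0.564, -0.427, 0.564]
contact_force: [0.2, 0.4, -3.8]
opening: 0.27
```

>>> carry_out --targets "0 1 0 0 0;0 1 0 0 0;0 1 0 0 0;0 0 0 0 0;0 0 0 0 0"

```text
clock: 8.0
tool_pos: [0.5874, 0.0316, 0.3496]
eef_rot: [0.427, 0.564, -0.427, 0.564]
contact_force: [0.7, -0.3, -4.7]
opening: 0.27
```

```bash
python3 -c "
from h import *
plan([.586,.0325,.424],15.7)"
```

```text
clock 8.0 pos [0.5874 0.0316 0.3496] tilt x [-2.e-04  1.e-04 -1.e+00] yaw_y 15.7
shift tool mm [-74.4  -1.1  -1.3] F [ 0.67 -0.29 -4.72] M [-0.04  0.05  0.  ] op 0.27 q [-0.13  0.71  0.    1.74 -0.    0.69  0.14]
turn about tool x (rad), +=cw: 8.67405902465301e-06
```

Foot is at about 0.071 m with no contact. I'll keep lowering gently.

>>> carry_out --targets "0 1 0 0 0;0 1 0 0 0;0 0 0 0 0;0 0 0 0 0"

```text
clock: 8.33
tool_pos: [0.5876, 0.0316, 0.3483]
eef_rot: [0.427, 0.563, -0.427, 0.564]
contact_force: [-1.9, -0.3, 2.2]
opening: 0.267
```

>>> carry_out --targets "0 1 0 0 0;0 1 0 0 0;0 0 0 0 0;0 0 0 0 0"

```text
clock: 8.67
tool_pos: [0.5878, 0.0313, 0.3476]
eef_rot: [0.428, 0.563, -0.427, 0.564]
contact_force: [-3.0, -1.1, 11.3]
opening: 0.27
```

>>> carry_out --targets "0 0 -0.3 0 -0.04;0 0 0 0 -0.04;0 0 0 0 -0.04;0 0 0 0 -0.04;0 0 0 0 -0.04;0 0 0 0 -0.04;0 0 0 0 0"

```text
clock: 9.25
tool_pos: [0.5871, 0.0323, 0.3453]
eef_rot: [0.357, 0.611, -0.356, 0.611]
contact_force: [0.0, 2.0, -4.2]
opening: 0.267
```

```bash
python3 -c "
from h import *
plan([.586,.0325,.424],15.7)"
```

```text
clock 9.25 pos [0.5871 0.0323 0.3453] tilt x [-2.0e-04  1.8e-03 -1.0e+00] yaw_y 29.54
shift tool mm [-78.7  -0.9  -0.8] F [ 0.04  2.01 -4.22] M [ 0.64 -0.06  0.01] op 0.267 q [-0.09  0.71 -0.07  1.74  0.07  0.69  0.32]
turn about tool x (rad), +=cw: 0.24149682209480866
```

>>> carry_out --targets "0 1 0 0 0;0 1.5 0 0 0;0 1.5 0 0 0;0 2 0 0 0;0 0 0 0 0;0 0 0 0 0"

```text
clock: 9.75
tool_pos: [0.5872, 0.032, 0.3394]
eef_rot: [0.357, 0.611, -0.356, 0.611]
contact_force: [0.6, 3.9, -3.9]
opening: 0.268
```

```bash
python3 -c "
from h import *
plan([.586,.0325,.424],15.7)"
```

```text
clock 9.75 pos [0.5872 0.032  0.3394] tilt x [-2.e-04  8.e-04 -1.e+00] yaw_y 29.46
shift tool mm [-84.6  -0.7  -1.1] F [ 0.62  3.93 -3.9 ] M [ 1.15 -0.05 -0.04] op 0.268 q [-0.09  0.72 -0.07  1.75  0.07  0.67  0.31]
turn about tool x (rad), +=cw: 0.24021943993798486
```

>>> carry_out --targets "0 1.5 0.3 -0.5 0;0 2 0 0 0;0 2 0 0 0;0 1.5 0 0 0;0 0 0 0 0;0 0 0 0 0"

```text
clock: 10.25
tool_pos: [0.5872, 0.0322, 0.3324]
eef_rot: [0.356, 0.611, -0.356, 0.611]
contact_force: [0.5, 3.6, -4.4]
opening: 0.271
```

```bash
python3 -c "
from h import *
plan([.586,.0325,.424],15.7)"
```

```text
clock 10.25 pos [0.5872 0.0322 0.3324] tilt x [-2.e-04  3.e-04 -1.e+00] yaw_y 29.46
shift tool mm [-91.6  -0.9  -0.8] F [ 0.45  3.6  -4.41] M [ 1.2   0.   -0.04] op 0.271 q [-0.09  0.73 -0.07  1.75  0.07  0.66  0.31]
turn about tool x (rad), +=cw: 0.24015853878965998
```

>>> carry_out --targets "0 1 0.3 -0.5 0;0 1 0 0 0;0 1 0 0 0;0 0 0 0 0;0 0 0 0 0"

```text
clock: 10.67
tool_pos: [0.5872, 0.0326, 0.3296]
eef_rot: [0.356, 0.611, -0.357, 0.611]
contact_force: [0.6, 3.3, -3.0]
opening: 0.273
```

>>> carry_out --targets "0 0.7 0 0 0;0 0.7 0 0 0;0 0 0 0 0;0 0 0 0 0"

```text
clock: 11.0
tool_pos: [0.5872, 0.0326, 0.3287]
eef_rot: [0.357, 0.611, -0.356, 0.611]
contact_force: [-1.3, 3.0, 2.5]
opening: 0.268
```

```bash
python3 -c "
from h import *
plan([.586,.0325,.424],15.7)"
```

```text
clock 11.0 pos [0.5872 0.0326 0.3287] tilt x [ 3.e-04  0.e+00 -1.e+00] yaw_y 29.44
shift tool mm [-95.3  -1.1  -0.5] F [-1.26  2.95  2.5 ] M [ 0.84  0.41 -0.06] op 0.268 q [-0.1   0.74 -0.07  1.76  0.07  0.65  0.31]
turn about tool x (rad), +=cw: 0.239869197576693
```

>>> carry_out --targets "0 0 0 0 0;0 0 0 0 0;0 0 0 0 0.06;0 0 0 0 0.06;0 0 0 0 0.06;0 0 0 0 0.06;0 0 0 0 0.06;0 0 0 0 0;0 0 0 0 0" --force 60

```text
clock: 11.75
tool_pos: [0.5872, 0.0327, 0.3286]
eef_rot: [0.443, 0.551, -0.443, 0.551]
contact_force: [-1.7, 3.3, 5.2]
opening: 0.272
```

```bash
cat >> h.py <<'E'
def heights(tag):
    for n in('scene','top'):
        im,d=eyes.snapshot(n);np.savez(n+tag+'.npz',im=im,d=d)
        hh(n,d)
def hh(n,d):
    P,u,v=cloud(n,d)
    ax=np.array([.5865,.0330]);e=np.array([np.cos(np.radians(-86)),np.sin(np.radians(-86))]);g=np.array([-e[1],e[0]])
    a=(P[:,:2]-ax)@e;b=(P[:,:2]-ax)@g
    out=[]
    for lo,hi,c in((.10,.24,.17),(.257,.365,.311)):
        m=(a>lo)&(a<hi)&(abs(b)<.068)&(np.hypot(a-c,b)>.055)&(P[:,2]>.04)&(P[:,2]<.1)
        z=P[m][:,2];md=np.median(z);k=abs(z-md)<.006;out.append((z[k].mean(),k.sum(),k.mean().round(2)))
    print(n,out,'deck-plate mm',(out[1][0]-out[0][0])*1000)
E
python3 -c "
from h import *
plan([.586,.0325,.424],15.7)
for n in('scene','top'): hh(n,np.load(n+'0.npz')['d'])
heights('5')"
```

```text
clock 11.75 pos [0.5872 0.0327 0.3286] tilt x [ 1.e-04 -3.e-04 -1.e+00] yaw_y 12.37
shift tool mm [-95.4  -1.2  -0. ] F [-1.74  3.35  5.15] M [0.73 0.56 0.02] op 0.272 q [-0.15  0.74  0.02  1.76 -0.02  0.64  0.1 ]
turn about tool x (rad), +=cw: -0.0580978710655491
scene [(np.float64(0.05899380693462331), np.int64(851), np.float64(0.97)), (np.float64(0.0726091980808329), np.int64(512), np.float64(0.96))] deck-plate mm 13.615391146209584
top [(np.float64(0.05938919455526735), np.int64(1089), np.float64(0.95)), (np.float64(0.0732531606698483), np.int64(622), np.float64(1.0))] deck-plate mm 13.863966114580947
scene [(np.float64(0.05918934003418179), np.int64(860), np.float64(0.98)), (np.float64(0.07249194996968103), np.int64(507), np.float64(0.95))] deck-plate mm 13.302609935499241
top [(np.float64(0.059805095754525674), np.int64(1092), np.float64(0.95)), (np.float64(0.0733030076718642), np.int64(618), np.float64(1.0))] deck-plate mm 13.497911917338532
```

>>> carry_out --targets "0 0 0 0 0.06;0 0 0 0 0.08;0 0 0 0 0.08;0 0 0 0 0.08;0 0 0 0 0.08;0 0 0 0 0.08;0 0 0 0 0.06;0 0 0 0 0.04;0 0 0 0 0;0 0 0 0 0"

```text
clock: 12.68
tool_pos: [0.5871, 0.0325, 0.3286]
eef_rot: [-0.578, -0.407, 0.578, -0.407]
contact_force: [-2.1, 2.7, 5.8]
opening: 0.266
```

```bash
python3 -c "
from h import *
plan([.586,.0325,.424],15.7)
heights('6')
im=np.load('scene6.npz')['im'][130:290,270:430];cv2.imwrite('pics/s6.png',cv2.resize(im,None,fx=3.7,fy=3.7,interpolation=2))"
```

```text
clock 12.68 pos [0.5871 0.0325 0.3286] tilt x [-4.e-04 -3.e-04 -1.e+00] yaw_y -19.71
shift tool mm [-95.4  -1.1   0.4] F [-2.09  2.7   5.79] M [0.73 0.62 0.17] op 0.266 q [-0.24  0.75  0.18  1.76 -0.2   0.65 -0.29]
turn about tool x (rad), +=cw: -0.6180102263487189
scene [(np.float64(0.0625516400642744), np.int64(877), np.float64(0.97)), (np.float64(0.07252742029842561), np.int64(504), np.float64(0.95))] deck-plate mm 9.975780234151216
top [(np.float64(0.0630794272960409), np.int64(1095), np.float64(0.95)), (np.float64(0.07342472320947296), np.int64(623), np.float64(1.0))] deck-plate mm 10.34529591343207
```

View pics/s6.png

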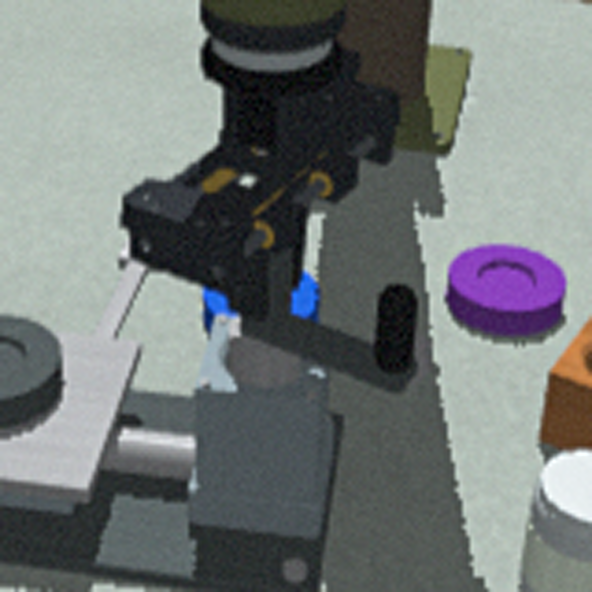

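>>> carry_out --targets "0 0 0 0 0.06;0 0 0 0 0.08;0 0 0 0 0.08;0 0 0 0 0.08;0 0 0 0 0.08;0 0 0 0 0.08;0 0 0 0 0.08;0 0 0 0 0.08;0 0 0 0 0.08;0 0 0 0 0.06;0 0 0 0 0.04;0 0 0 0 0;0 0 0 0 0"

```text
clock: 13.87
tool_pos: [0.5871, 0.0324, 0.3286]
eef_rot: [-0.691, -0.15, 0.691, -0.15]
contact_force: [-2.0, 2.8, 5.2]
opening: 0.263
```

```bash
python3 -c "
from h import *
plan([.586,.0325,.424],15.7)
heights('7')"
```

```text
clock 13.87 pos [0.5871 0.0324 0.3286] tilt x [-9.e-04 -4.e-04 -1.e+00] yaw_y -65.54
shift tool mm [-95.4  -0.6   1. ] F [-1.96  2.8   5.17] M [0.61 0.73 0.12] op 0.263 q [-0.36  0.78  0.41  1.77 -0.45  0.69 -0.85]
turn about tool x (rad), +=cw: -1.4179747636025113
scene [(np.float64(0.06734551984006881), np.int64(861), np.float64(0.96)), (np.float64(0.07259378165300488), np.int64(490), np.float64(0.95))] deck-plate mm 5.24826181293607
top [(np.float64(0.06772165643009768), np.int64(1099), np.float64(0.95)), (np.float64(0.07329696246152774), np.int64(619), np.float64(1.0))] deck-plate mm 5.575306031430055
```

>>> carry_out --targets "0 0 0 0 0.06;0 0 0 0 0.08;0 0 0 0 0.08;0 0 0 0 0.08;0 0 0 0 0.08;0 0 0 0 0.08;0 0 0 0 0.08;0 0 0 0 0.08;0 0 0 0 0.08;0 0 0 0 0.08;0 0 0 0 0.08;0 0 0 0 0.04;0 0 0 0 0;0 0 0 0 0"

```text
clock: 15.13
tool_pos: [0.5869, 0.0322, 0.3286]
eef_rot: [-0.687, 0.166, 0.688, 0.165]
contact_force: [-1.8, 2.4, 5.4]
opening: 0.264
```

```bash
python3 -c "
from h import *
plan([.586,.0325,.424],15.7)
heights('8')
im=np.load('scene8.npz')['im'][150:300,170:370];cv2.imwrite('pics/s8.png',cv2.resize(im,None,fx=3.9,fy=3.9,interpolation=2))"
```

```text
clock 15.13 pos [0.5869 0.0322 0.3286] tilt x [-1.6e-03 -5.0e-04 -1.0e+00] yaw_y -117.12
shift tool mm [-95.4   0.3   1.1] F [-1.82  2.42  5.4 ] M [0.55 0.89 0.09] op 0.264 q [-0.49  0.84  0.66  1.78 -0.71  0.78 -1.5 ]
turn about tool x (rad), +=cw: -2.3180605564235326
scene [(np.float64(0.07273874686175172), np.int64(854), np.float64(0.87)), (np.float64(0.07262165272460099), np.int64(496), np.float64(0.96))] deck-plate mm -0.11709413715073336
top [(np.float64(0.07324945216040872), np.int64(1116), np.float64(0.95)), (np.float64(0.07317483543374129), np.int64(611), np.float64(1.0))] deck-plate mm -0.07461672666743413
```

View pics/s8.png

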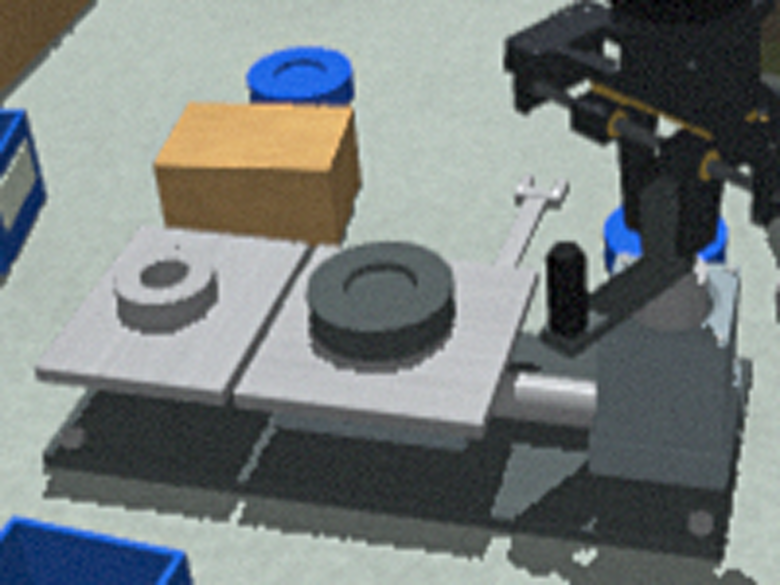

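The image shows the plate level with the deck, the pulley centred on it and the bearing undisturbed. Both cameras agree within 0.2 mm, so I'll release.

>>> carry_out --targets "0.6 0 0 0 0;0.6 0 0 0 0;0.6 0 0 0 0;0.6 0 0 0 0;0.6 0 0 0 0;0.6 0 0 0 0;0.6 0 0 0 0;0.6 0 0 0 0;0.6 -3 0 0 0;0.6 -8 0 0 0;0.6 -15 0 0 0;0.6 -25 0 0 0;0.6 -30 0 0 0;0.6 -30 0 0 0;0.6 -20 0 0 0;0.6 -10 0 0 0;0.6 0 0 0 0;0.6 0 0 0 0"

```text
clock: 16.73
tool_pos: [0.587, 0.0328, 0.4691]
eef_rot: [-0.687, 0.166, 0.687, 0.167]
contact_force: [0.1, 0.1, -0.2]
opening: 0.599
```

```bash
python3 -c "
from h import *
plan([.586,.0325,.424],15.7)
heights('9')
im=np.load('scene9.npz')['im'];cv2.imwrite('pics/s9.png',im)
im=im[150:300,170:370];cv2.imwrite('pics/s9c.png',cv2.resize(im,None,fx=3.9,fy=3.9,interpolation=2))
P,u,v=cloud('scene',np.load('scene9.npz')['d'])
m=(np.hypot(P[:,0]-.5865,P[:,1]-.033)<.03)&(P[:,2]>.17)&(P[:,2]<.23);print('boss top z',np.percentile(P[m][:,2],[50,90,98]),P[m].mean(0))
"
```

```text
clock 16.73 pos [0.587  0.0328 0.4691] tilt x [-2.e-04  6.e-04 -1.e+00] yaw_y -117.21
shift tool mm [45.1  0.8  0.7] F [ 0.05  0.11 -0.25] M [0.04 0.13 0.01] op 0.599 q [-0.57  0.69  0.81  1.63 -0.55  1.07 -1.64]
turn about tool x (rad), +=cw: -2.319760101395871
scene [(np.float64(0.07279943983465494), np.int64(856), np.float64(0.87)), (np.float64(0.07262771806908386), np.int64(489), np.float64(0.96))] deck-plate mm -0.17172176557107843
top [(np.float64(0.0732279934217408), np.int64(1113), np.float64(0.96)), (np.float64(0.07323612594194268), np.int64(615), np.float64(1.0))] deck-plate mm 0.008132520201875604
boss top z [0.18857318 0.19647778 0.19723788] [0.59142206 0.03476736 0.18684279]
```

View pics/s9c.png

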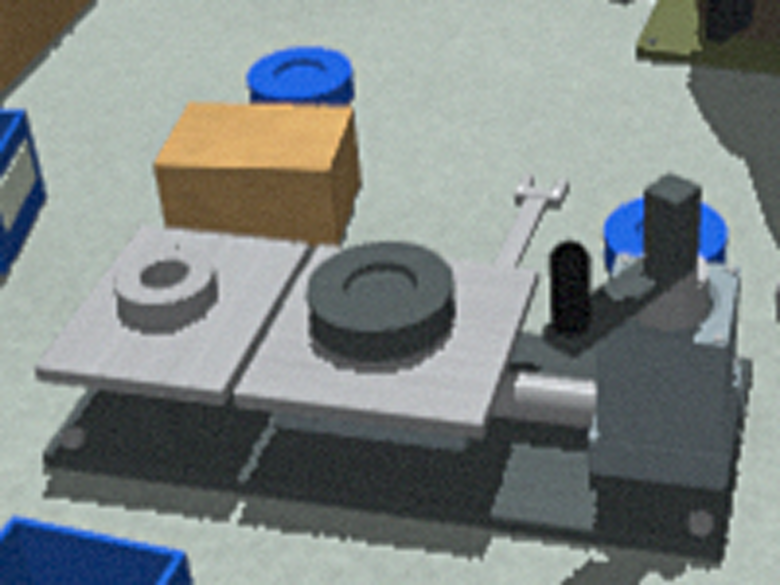

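View pics/s9.png

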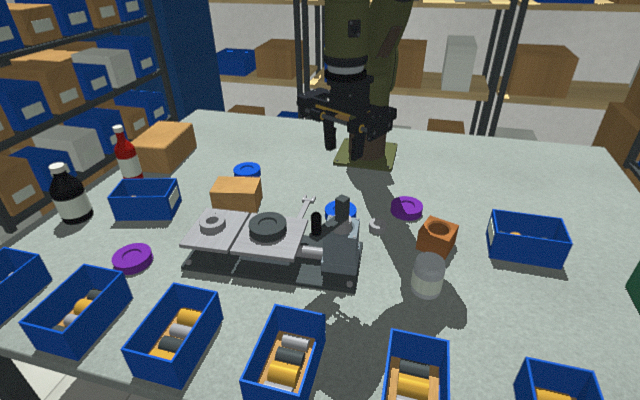

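```bash
python3 -c "
from h import *
print(r.finish_job())"
```

```text
the job is handed in; nothing more can be done
None
```

The job is handed in: the crank is seated on the drive, the plate is flush with the deck, and the arm stands clear. `r.finish_job()` gives no verdict, so the checks below are my own.

- **Seating:** I gripped the boss and lowered the crank into the tube, where it met the drive with about 16 N of net push. Turning it about 14° counter-clockwise let it drop 20 mm onto the stub, with the plate still down.
- **Winding:** I wound it clockwise about 2.5 rad, slack included, until the plate was level. I then opened the gripper and raised the arm clear; the run took about 17 of the 72 s.

What the last checks showed:
- **Plate and deck:** the plate is level with the deck to within 0.2 mm. The scene camera put the plate 0.17 mm high and the top camera showed no difference.
- **Crank:** the top of the boss is at 0.197 m, which is the fully home height, and the crank looks upright.
- **Pulley and bystanders:** in the last scene picture the pulley lies flat on the middle of the plate, and the other things look unmoved.
- **Forces:** readings at the end of each move never exceeded about 12 N. With the arm clear they were near zero.

The two cameras disagreed by about 2–3 mm on absolute positions. I used same-camera differences and the force readings for centring. I did not measure how far the foot is from the tube's axis at the end. The stub inside the socket should hold it to about 1 mm.

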